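# Fit the stage's T-handle on its square spindle

### The arm

A 7-joint arm with a two-finger parallel gripper is mounted at the origin on the work surface. World frame = base frame: x ahead of the robot, y to its left, z up, the work surface at z = 0. Lengths are in m, angles in rad, forces in N, time in s.
With the tool pointing down it reaches from about 0.425 to 0.925 m from the base axis. Payload 6.8 kg.
Tool frame: the origin (TCP) lies at the very end of the fingers, on their centre line; the grasp point (between the pads) lies 19 mm behind it; y points along the fingers, x is the direction in which the jaws open and shut, and the axes are right-handed (so a half turn about y gives the same grasp; the last joint's range is limited). The gripper opens to 85 mm and grips with 20 to 120 N. Pads are 22 mm wide; open, the fingers measure 114 mm over their backs; the gripper's body (76 mm by 85 mm) begins 54 mm behind the grasp point. The pads swing forward as they close: fully open they stand 13 mm farther back than shut.
Start: joints at [1.089, 0.477, 0.022, 1.555, -0.011, 1.109, -0.083], TCP at [0.246, -0.628, 0.192] pointing down, gripper open.
Joint ranges: [-2.96, 2.96], [-0.34, 2.1], [-1.41, 1.46], [0.24, 2.44], [-1.37, 4.51], [0.17, 1.92], [-2.96, 2.96]. Speed limits (rad/s): [2.39, 2.39, 3.14, 3.14, 3.14, 3.14, 3.14].

### API

Orientations are given as a rotation vector (axis times angle).
In Python, from bench import r, imaging gives the robot as it stands.
- The arm moves only by the shell command python3 -m jog 'ROWS' [FORCE]. ROWS is text: rows parted by semicolons, each of 7 numbers parted by spaces: the turn, a rotation vector about the tool's x, y, z in degrees, then the shift along the tool's x, y, z in mm, then the opening, from 0 (shut) to 1 (fully open). A call has exactly 5 rows; each row shifts and turns the commanded pose from where the row before left it, along the tool's axes as they then stand; what a row does not reach is not made up. A row lasts 1/12 s, in which the tool goes at most 41.7 mm and 7.16 degrees, less where a joint would pass 70% of its speed; a pose out of reach is approached as far as the arm can. A call with a gripper value outside its range is refused whole. The fingers move at their own pace and stop on an object; FORCE is the grip in N (left out, the last holds). Time passes only in rows, so rows that do not move let the fingers close, or fill a call up. It gives the time, the measured TCP pose, the force and the opening at its end, in the units of the state.
- r.get_obs(): the state, without advancing time (a new reading comes with each control period).
- imaging.grab_frame(name): name is "side" or "top"; returns a dict with "color" (384x512x3 uint8, red, green, blue), "z_map" (384x512 float32, m along the optical axis (not along the pixel's ray), 0 where there is no reading), "fx", "fy", "cx", "cy" (pixels), "world_to_cam" (4x4, takes a point from world to camera coordinates). Camera axes: x right, y up, looking along -z (the intrinsics and any distortion apply to the point x, -y, -z); pixel columns grow to the right and rows downward; lengths in m; the calibration is good to about 2 mm. A picture is of the moment at which its call begins.
- r.hand_in(): hands the job in, once; it reports no verdict.
The state is a dict: "clock": time; "joints": joint angles; "qvel": joint speeds; "tau": joint torques, N m; "tcp_pos": TCP position; "orientation": TCP orientation; "contact_force": force on the tool from outside, world axes, zero at the start; "moment": the same for the moment, N m; "grip_width": finger opening in m.
Only numpy, scipy, OpenCV 4.12 (cv2) and the standard library are available. Lean on these libraries where they do the work, as an engineer would, in place of code of your own. Each camera call takes 0.05 s, during which the arm holds its last target.

### The job

The T-handle that drives the specimen stage stands in one of the two upright metal holders. Pull it out and fit its square socket over the square spindle of the stage, turned so that the squares match, until it is fully home; let go and leave it standing upright there. Leave the other things on the bench where they are.

Things in the scene. Friction and masses are not known exactly. Their poses are not given: they have to be found in the camera images.
- handle_bar (a point): Centre of the crossbar of the loose steel T-handle (0.18-0.35 kg, 128 mm tall, upright in a holder at the start, crossbar clear above the rim). The crossbar lies along this x axis: 80 mm long (x), 16 mm wide (y), 16 mm high; z is the handle's axis, up. Below it a round stem 14 mm thick, then a square socket, 34 x 34 mm outside (sides along x and y), from 68 to 120 mm below this point.
- handle_mouth (a point): Centre of the open mouth of the same T-handle's square bore, at its very bottom, 120 mm below handle_bar on the handle's axis; same axes. The bore is 22 x 22 mm, sides parallel to x and y, 44 mm deep, walls 6 mm.
- holder_a: Fixed open round metal holder in which the T-handle stands; origin under its centre, at bench level. 64 mm across (foot 76 mm), 57 mm wide inside, rim 75 mm and inner floor 6 mm above the bench: the handle must rise over 69 mm to be out.
- spindle_base (a point): Foot of the stage's upright square steel spindle, on its axis, at the flat black collar (60 mm above the bench, on a white box 90 x 90 mm) on which the fitted handle's mouth rests. Spindle 19 x 19 mm, sides along this x and y, 36 mm tall, its top 8 mm tapering to 9 x 9 mm. Any quarter turn of the handle fits, +-10 degrees play. It turns stiffly (0.08 N m) in the stage.
- stage: The fixed specimen stage; origin on the spindle's axis at bench level. Its black plate, 150 x 150 mm, top 102 mm above the bench, has its centre 135 mm from the spindle towards -x of this body; the lowest part, a white foot plate, spans x -215 to 45 mm, y +-60 mm.
- holder_b: A second, identical fixed holder, with the nut driver in it; origin under its centre, at bench level.
- driver_center (a point): Middle of a loose steel nut driver standing in the other, identical holder (not the part wanted): round sleeve of 38 mm, thin stem, round knob of 34 mm; 115 mm tall.
- oil_center (a point): Middle of a small amber bottle, 30 mm across, 70 mm tall, loose, upright.
- dish_center (a point): Middle of a closed flat round glass dish, 94 mm across, 20 mm tall, loose.
- slidebox_center (a point): Middle of a closed slide box, 104 x 77 x 34 mm, loose.
- eyepiece_center (a point): Middle of a spare black eyepiece standing on its narrow end, 34 mm across, 55 mm tall, loose.
- jar_center (a point): Middle of a lidded glass jar, 60 mm across, 70 mm tall, loose.
- mouse_center (a point): Middle of a computer mouse, 100 x 60 x 32 mm, on a thin mat, loose.
Not all that is in view belongs to the job. Leave any orange or pink look-alike of the part that bears handle_bar alone.

How it is judged:
On the way:
1. the T-handle is lifted out of its holder (height (world z) of handle_mouth above 0.08 m and contact force between handle and the fingers above 0.5 N), for 0.1 s.
At the end, for the whole second after the job is handed in: The T-handle is down over the square spindle: its mouth within 4 mm of the spindle's foot in height and 5 mm sideways, upright within 7 degrees, at rest and released (z of handle_mouth in the frame of spindle_base between -0.004 and 0.004 m and horizontal distance between handle_mouth and spindle_base below 0.005 m and angle between handle_mouth's own z axis and vertical below 0.12 rad and linear speed of handle below 0.02 m/s and angular speed of handle below 0.2 rad/s); the robot touches nothing.
It fails at once if the nut driver in the other holder is moved more than 30 mm (distance of driver_center from where it was at the start of the episode above 0.03 m).
It fails at once if another thing on the bench (bottle, dish, slide box, eyepiece, jar, mouse) is moved more than 50 mm (distance of any of oil_center, dish_center, slidebox_center, eyepiece_center, jar_center, mouse_center from where it was at the start of the episode above 0.05 m).
It also fails if it takes over 40 s, if anything falls off the work surface, if the arm or the gripper's body presses on something with over 40 N, if the wrist force passes 120 N, or if a joint passes its speed limit or range.

## Working session

There is one attempt and no reset: what is moved stays moved. The work goes in short steps, Python scripts to look and compute and a shell command to move; the robot and the scene stay as the last step left them, time stands still between calls to the robot, and variables do not carry over. Pictures are saved under pics/ and viewed, and the job is handed in when it is done.

```bash
ls; mkdir -p pics; python3 - <<'E'
from bench import r, imaging
import cv2,numpy as np
print(r.get_obs())
for n in("side","top"):
    f=imaging.grab_frame(n); np.savez(f'{n}0.npz',**f)
    print(n,f['fx'],f['fy'],f['cx'],f['cy'],f['world_to_cam'].round(3).tolist(),[k for k in f])
    cv2.imwrite(f'pics/{n}0.png',cv2.resize(f['color'][:,:,::-1],(768,576),interpolation=cv2.INTER_CUBIC))
E
```

```text
pics
{'clock': 0.0, 'joints': array([ 1.08889597,  0.47781772,  0.02234944,  1.5564398 , -0.01151134,
        1.10928631, -0.08311144]), 'qvel': array([-0.00045277,  0.00015017,  0.00017414,  0.00073339,  0.00161376,
       -0.0005504 ,  0.00088996]), 'tau': array([ 4.38657898e-04, -5.96451294e+01,  1.60801146e+00, -2.81198984e+01,
        1.24627550e-02,  9.22907609e-03, -5.74571345e-06]), 'tcp_pos': array([ 0.24622044, -0.62778669,  0.19061907]), 'orientation': array([-1.36222646,  0.93076737, -0.92816799]), 'contact_force': array([ 0.03889186, -1.13363676,  0.12617796]), 'moment': array([-7.61513732e-05,  1.75682383e-02, -2.07533256e-02]), 'grip_width': 0.08501887343139103}
side 385.30489356017324 385.30489356017324 255.09048255708896 187.7788009215092 [[-0.957, -0.29, 0.022, 0.483], [0.191, -0.57, 0.799, -0.213], [-0.22, 0.769, 0.601, -0.99], [0.0, 0.0, 0.0, 1.0]] ['color', 'z_map', 'fx', 'fy', 'cx', 'cy', 'world_to_cam']
top 363.25103173007017 363.25103173007017 248.17722672710198 186.22482440734254 [[0.013, -1.0, 0.002, -0.065], [0.979, 0.013, 0.203, -0.544], [-0.203, -0.0, 0.979, -1.147], [0.0, 0.0, 0.0, 1.0]] ['color', 'z_map', 'fx', 'fy', 'cx', 'cy', 'world_to_cam']
```

View pics/side0.png

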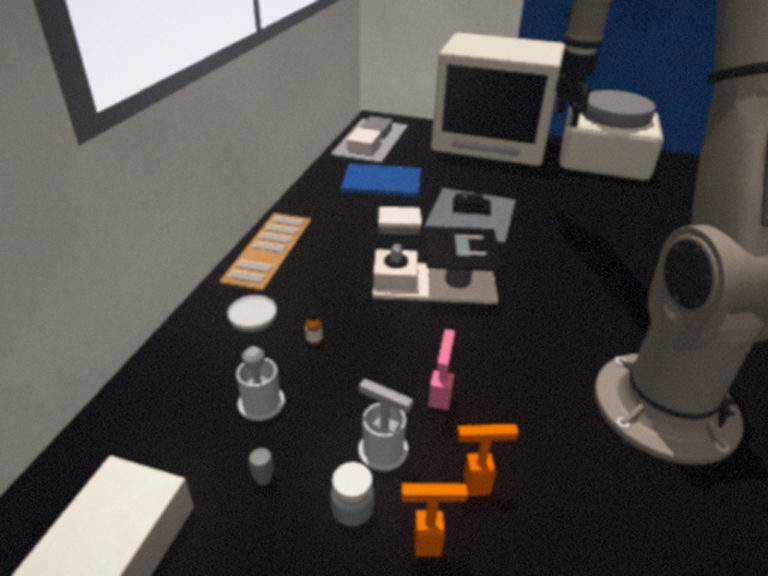

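View pics/top0.png

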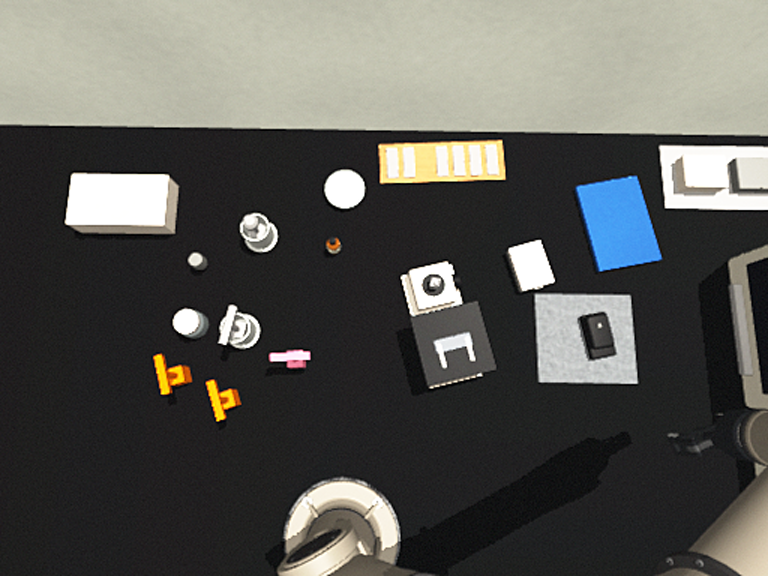

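Side-view candidates at 768 px scale:
- Grey T-handle in a holder, (385,395).
- Orange T's, (487,455) and (433,515).
- Pink T, (443,370).
- Nut driver in the other holder, (257,370).

By the description, I choose the grey T in the holder, which is at about (232,326) in the top view. Next is a close crop to check it, and the measurements.

```bash
cat > h.py <<'E'
import numpy as np,cv2
def load(n): return dict(np.load(n))
def cloud(f):
    z=f['z_map']; v,u=np.mgrid[0:z.shape[0],0:z.shape[1]]
    X=(u-f['cx'])/f['fx']*z; Y=(v-f['cy'])/f['fy']*z
    P=np.stack([X,-Y,-z,np.ones_like(z)],-1)
    W=P@np.linalg.inv(f['world_to_cam']).T
    W[z==0]=np.nan
    return W[...,:3]
def proj(f,p):
    p=np.atleast_2d(p); c=np.c_[p,np.ones(len(p))]@f['world_to_cam'].T
    return np.c_[f['cx']+f['fx']*c[:,0]/-c[:,2], f['cy']+f['fy']*-c[:,1]/-c[:,2]]
E
python3 - <<'E'
from h import *
s=load('side0.npz');t=load('top0.npz')
def crop(f,u0,v0,w,h): return cv2.resize(f['color'][v0:v0+h,u0:u0+w,::-1],(390,390),interpolation=cv2.INTER_CUBIC)
cv2.imwrite('pics/c0.png',np.vstack([np.hstack([crop(s,225,245,60,60),crop(t,130,190,60,60)])]))
cv2.imwrite('pics/c1.png',np.vstack([np.hstack([crop(s,240,150,60,60),crop(t,260,165,60,60)])]))
for nm,f,box in [('side T',s,(232,250,280,312)),('top T',t,(140,198,176,236)),('top st',t,(262,170,312,214)),('side st',s,(245,158,290,202))]:
    W=cloud(f);u0,v0,u1,v1=box
    w=W[v0:v1,u0:u1].reshape(-1,3); w=w[np.isfinite(w[:,2])]
    print(nm,np.histogram(w[:,2],bins=np.arange(-.01,.2,.01)))
    for lo,hi in [(.055,.07),(.07,.082),(.082,.1),(.1,.112),(.112,.125),(.125,.15)]:
        q=w[(w[:,2]>lo)&(w[:,2]<hi)]
        if len(q)>3: print(lo,hi,len(q),q.mean(0).round(4),q.min(0).round(3),q.max(0).round(3))
E
```

```text
side T (array([ 166, 1414,   71,   72,   86,  110,  203,  201,  221,   16,   17,
         20,   14,  101,  252,    0,    0,    0,    0,    0]), array([-0.01,  0.  ,  0.01,  0.02,  0.03,  0.04,  0.05,  0.06,  0.07,
        0.08,  0.09,  0.1 ,  0.11,  0.12,  0.13,  0.14,  0.15,  0.16,
        0.17,  0.18,  0.19]))
0.055 0.07 338 [0.4313 0.2384 0.0617] [0.402 0.204 0.055] [0.463 0.322 0.07 ]
0.07 0.082 224 [0.4354 0.2543 0.0742] [0.401 0.203 0.07 ] [0.464 0.327 0.082]
0.082 0.1 30 [0.4313 0.2393 0.0906] [0.426 0.235 0.082] [0.438 0.242 0.098]
0.1 0.112 23 [0.4311 0.2393 0.1053] [0.426 0.236 0.1  ] [0.437 0.242 0.111]
0.112 0.125 57 [0.4299 0.2418 0.1214] [0.393 0.233 0.113] [0.471 0.249 0.125]
0.125 0.15 307 [0.4314 0.2374 0.1336] [0.392 0.219 0.125] [0.472 0.25  0.138]
top T (array([479, 459,  21,  16,  24,  25,  83,  29,  54,   3,   5,   5,   1,
        24, 138,   0,   0,   0,   0,   0]), array([-0.01,  0.  ,  0.01,  0.02,  0.03,  0.04,  0.05,  0.06,  0.07,
        0.08,  0.09,  0.1 ,  0.11,  0.12,  0.13,  0.14,  0.15,  0.16,
        0.17,  0.18,  0.19]))
0.055 0.07 91 [0.4282 0.2258 
[... 1004 characters left out ...]
0.2111  0.1023] [ 0.45  -0.257  0.1  ] [ 0.487 -0.137  0.106]
side st (array([ 60, 640, 405,  76,  70,  71, 367,  91,  20,  21,  37, 109,   0,
         0,   0,   0,   0,   0,   0,   0]), array([-0.01,  0.  ,  0.01,  0.02,  0.03,  0.04,  0.05,  0.06,  0.07,
        0.08,  0.09,  0.1 ,  0.11,  0.12,  0.13,  0.14,  0.15,  0.16,
        0.17,  0.18,  0.19]))
0.055 0.07 364 [ 0.5341 -0.1854  0.0584] [ 0.485 -0.244  0.055] [ 0.586 -0.138  0.07 ]
0.07 0.082 25 [ 0.5333 -0.1863  0.0766] [ 0.524 -0.2    0.07 ] [ 0.544 -0.18   0.082]
0.082 0.1 53 [ 0.5177 -0.1809  0.0922] [ 0.445 -0.201  0.082] [ 0.545 -0.137  0.1  ]
0.1 0.112 109 [ 0.4632 -0.1863  0.1035] [ 0.445 -0.239  0.1  ] [ 0.483 -0.136  0.107]
```

View pics/c0.png

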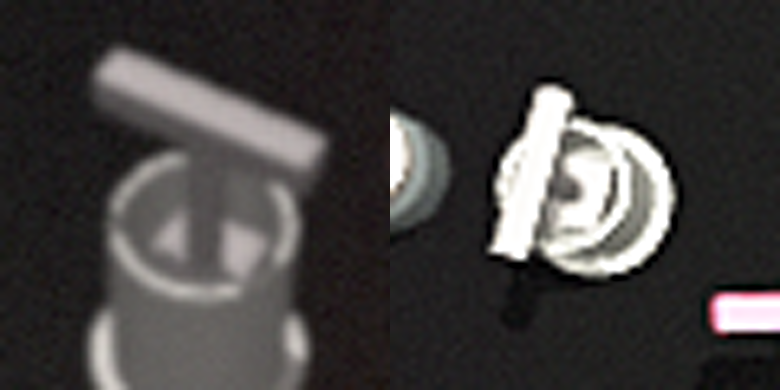

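View pics/c1.png

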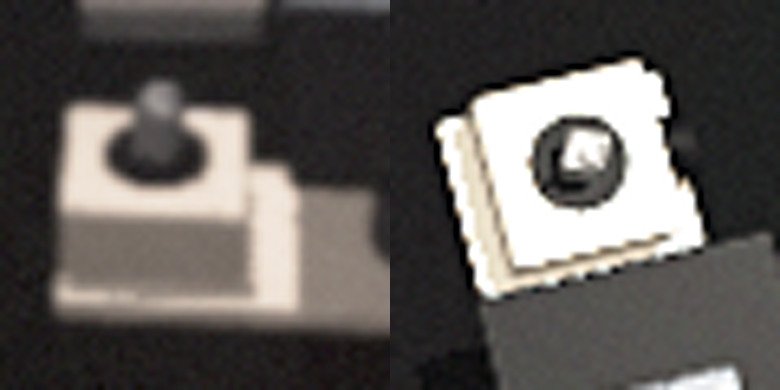

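The crop confirms the grey steel T with its square socket inside the holder, bar at about (435,395) in the side view and (232,326) in the top view. The spindle's own yaw isn't obvious from the pictures, so I'll average frames and fit it with a rendered model.

```bash
python3 - <<'E'
from bench import r, imaging
from h import *
out={}
for n in("side","top"):
    fs=[imaging.grab_frame(n) for _ in range(12)]
    f=fs[0]; f['color']=np.mean([g['color'].astype(float) for g in fs],0)
    Z=np.array([np.where(g['z_map']>0,g['z_map'],np.nan) for g in fs]); f['z_map']=np.nan_to_num(np.nanmedian(Z,0))
    np.savez(f'{n}1.npz',**f)
s=load('side1.npz');t=load('top1.npz')
cr=lambda f,u,v,k:cv2.resize(np.clip(f['color'][v-k:v+k,u-k:u+k,::-1],0,255).astype(np.uint8),(400,400),interpolation=cv2.INTER_NEAREST)
a=proj(s,[.533,-.190,.08])[0].astype(int);b=proj(t,[.533,-.190,.08])[0].astype(int)
cv2.imwrite('pics/sp.png',np.hstack([cr(s,*a,14),cr(t,*b,14)]))
print(a,b,r.get_obs()['clock'])
# bar
for n,f,box in (('s',s,(232,250,280,312)),('t',t,(140,198,176,236))):
    u0,v0,u1,v1=box; w=cloud(f)[v0:v1,u0:u1].reshape(-1,3); 
    q=w[(w[:,2]>.130)&(w[:,2]<.142)]
    print(n,len(q),cv2.minAreaRect((q[:,:2]*1000).astype(np.float32)),q[:,2].mean())
    # white box rect
for n,f,box in (('s',s,(240,150,300,202)),('t',t,(255,160,312,214))):
    u0,v0,u1,v1=box; w=cloud(f)[v0:v1,u0:u1].reshape(-1,3); c=f['color'][v0:v1,u0:u1].reshape(-1,3)
    q=w[(w[:,2]>.05)&(w[:,2]<.064)]
    print(n,len(q),cv2.minAreaRect((q[:,:2]*1000).astype(np.float32)),np.median(q[:,2]))
    q=w[(w[:,2]>.064)&(w[:,2]<.1)&(np.hypot(w[:,0]-.533,w[:,1]+.19)<.018)]
    print(len(q),q.mean(0),cv2.minAreaRect((q[:,:2]*1000).astype(np.float32)),q[:,2].max())
for n,f in(('s',s),('t',t)):
    w=cloud(f).reshape(-1,3)
    q=w[(w[:,2]>.099)&(w[:,2]<.106)&(np.hypot(w[:,0]-.4,w[:,1]+.21)<.13)]
    print(n,'plate',len(q),cv2.minAreaRect((q[:,:2]*1000).astype(np.float32)),q[:,2].mean())
E
```

```text
[264 168] [288 188] 1.3
s 257 ((432.1531677246094, 234.65325927734375), (15.872401237487793, 79.6158218383789), 78.16232299804688) 0.13471718518454018
t 140 ((431.2108154296875, 233.8799285888672), (15.422433853149414, 78.79930114746094), 77.9566650390625) 0.1333698318963951
s 449 ((503.0981140136719, -200.8724365234375), (155.47811889648438, 89.80828857421875), 14.130935668945312) 0.05681520386780081
79 [ 0.53315952 -0.1882674   0.08275014] ((534.6630249023438, -192.92884826660156), (19.677230834960938, 17.744384765625), 79.74483489990234) 0.09834254358101535
t 671 ((534.5820922851562, -193.19784545898438), (89.6648178100586, 90.01121520996094), 14.324755668640137) 0.05445211811951722
46 [ 0.5324944  -0.19200041  0.08795493] ((534.34423828125, -192.96852111816406), (18.74677085876465, 18.789762496948242), 80.41292572021484) 0.09594253633064298
s plate 1261 ((404.6033630371094, -226.47019958496094), (149.79026794433594, 151.46688842773438), 14.392200469970703) 0.10360983337196075
t plate 2285 ((403.9062194824219, -226.4210205078125), (149.049560546875, 149.85263061523438), 14.43770694732666) 0.10155358939775642
```

View pics/sp.png

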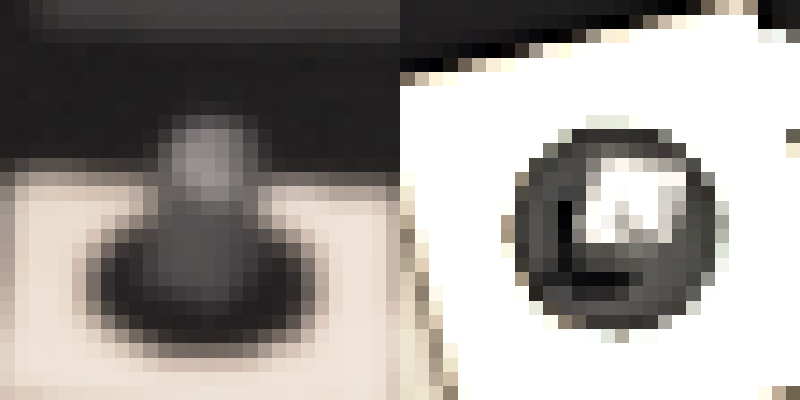

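```bash
python3 - <<'E'
from h import *
s=load('side1.npz');t=load('top1.npz')
for n,f in(('s',s),('t',t)):
    w=cloud(f).reshape(-1,3)
    for lo,hi in((.064,.086),(.068,.088),(.087,.1)):
        q=w[(w[:,2]>lo)&(w[:,2]<hi)&(np.hypot(w[:,0]-.5345,w[:,1]+.193)<.0165)]
        p=(q[:,:2]*1000)-[534.5,-193]
        best=[]
        if hi<.09:
            for d in range(0,90,2):
                a=np.radians(d);R=np.array([[np.cos(a),np.sin(a)],[-np.sin(a),np.cos(a)]])
                l=p@R.T; e=np.abs(np.abs(l).max(1)-9.5)
                best.append((round(e.mean(),2),d))
            print(n,lo,len(p),sorted(best)[:6],sorted(best)[-2:])
        else: print(n,lo,len(p),cv2.minAreaRect(p.astype(np.float32)))
E
```

```text
s 0.064 46 [(np.float64(0.77), 76), (np.float64(0.78), 78), (np.float64(0.8), 74), (np.float64(0.8), 80), (np.float64(0.85), 82), (np.float64(0.85), 88)] [(np.float64(1.77), 40), (np.float64(1.77), 42)]
s 0.068 42 [(np.float64(0.76), 76), (np.float64(0.78), 74), (np.float64(0.78), 78), (np.float64(0.81), 80), (np.float64(0.83), 72), (np.float64(0.86), 82)] [(np.float64(1.75), 34), (np.float64(1.75), 36)]
s 0.087 31 ((0.023478984832763672, -0.2277679443359375), (18.13924217224121, 17.338226318359375), 77.53939819335938)
t 0.064 11 [(np.float64(0.12), 80), (np.float64(0.16), 78), (np.float64(0.2), 82), (np.float64(0.29), 76), (np.float64(0.32), 84), (np.float64(0.41), 74)] [(np.float64(1.86), 44), (np.float64(1.88), 42)]
t 0.068 14 [(np.float64(0.2), 80), (np.float64(0.22), 82), (np.float64(0.24), 78), (np.float64(0.28), 84), (np.float64(0.34), 76), (np.float64(0.35), 86)] [(np.float64(1.72), 42), (np.float64(1.73), 44)]
t 0.087 34 ((-0.1622772216796875, -0.20890522003173828), (17.980419158935547, 18.366966247558594), 76.08348083496094)
```

```bash
cat >> h.py <<'E'
from scipy.spatial.transform import Rotation as Ro
def tgt(yaw_deg):  # tool x along yaw, y down
    a=np.radians(yaw_deg); x=np.array([np.cos(a),np.sin(a),0]); y=np.array([0,0,-1.]); return Ro.from_matrix(np.c_[x,y,np.cross(x,y)])
def plan(o,pos,R1,n):
    R0=Ro.from_rotvec(o['orientation']); d=(R0.inv()*R1)
    print('rel rotvec deg',np.degrees(d.as_rotvec()).round(2),'trans tool mm',(R0.inv().apply(np.array(pos)-o['tcp_pos'])*1000).round(1))
def st(o):
    R=Ro.from_rotvec(o['orientation']).as_matrix()
    print('t',round(o['clock'],2),'tcp',o['tcp_pos'].round(4),'xyaw',np.degrees(np.arctan2(R[1,0],R[0,0])).round(2),'y',R[:,1].round(3),'F',np.round(o['contact_force'],1),'w',round(o['grip_width'],4),'q',o['joints'].round(2))
E
python3 - <<'E'
from h import *
from bench import r
st(r.get_obs())
for n in('side1.npz','top1.npz'):
    W=cloud(load(n)).reshape(-1,3)
    q=W[(W[:,2]>.11)&(W[:,0]>.2)&(W[:,0]<.7)&(W[:,1]<-.25)&(W[:,1]>-.8)]
    for x in np.arange(.2,.7,.1):
        k=q[(q[:,0]>x)&(q[:,0]<x+.1)]
        if len(k): print(n,x.round(1),len(k),k.min(0).round(2),k.max(0).round(2))
E
```

```text
t 1.3 tcp [ 0.2465 -0.6284  0.1916] xyaw -68.58 y [ 0. -0. -1.] F [ 0.   0.4 -0.4] w 0.0853 q [ 1.09  0.48  0.02  1.56 -0.01  1.11 -0.08]
side1.npz 0.2 1780 [ 0.21 -0.69  0.25] [ 0.3  -0.56  0.51]
top1.npz 0.2 1830 [ 0.2  -0.69  0.24] [ 0.28 -0.44  0.67]
```

```bash
python3 - <<'E'
from h import *
yaw=-68.6
P=np.array([246.5,-628.4,191.6]);V=np.array([480,-200,310]);G=np.array([431.7,234.3,240])
n1,n2=13,12
for i in range(25):
    s=(V-P)/n1 if i<n1 else (G-V)/n2
    R=tgt(yaw)
    t=R.inv().apply(s); ry=-6.0 if i<24 else -2.7
    print(f"0 {ry} 0 {t[0]:.1f} {t[1]:.1f} {t[2]:.1f} 1",end=';\n' if i%5<4 else '\n\n'); yaw-=ry
E
```

```text
0 -6.0 0 -24.1 -9.1 28.7 1;
0 -6.0 0 -21.0 -9.1 31.1 1;
0 -6.0 0 -17.6 -9.1 33.1 1;
0 -6.0 0 -14.1 -9.1 34.8 1;
0 -6.0 0 -10.3 -9.1 36.1 1

0 -6.0 0 -6.5 -9.1 37.0 1;
0 -6.0 0 -2.6 -9.1 37.4 1;
0 -6.0 0 1.3 -9.1 37.5 1;
0 -6.0 0 5.2 -9.1 37.2 1;
0 -6.0 0 9.1 -9.1 36.4 1

0 -6.0 0 12.8 -9.1 35.3 1;
0 -6.0 0 16.4 -9.1 33.7 1;
0 -6.0 0 19.9 -9.1 31.8 1;
0 -6.0 0 1.9 5.8 36.4 1;
0 -6.0 0 5.7 5.8 36.0 1

0 -6.0 0 9.5 5.8 35.2 1;
0 -6.0 0 13.1 5.8 34.0 1;
0 -6.0 0 16.6 5.8 32.4 1;
0 -6.0 0 19.9 5.8 30.5 1;
0 -6.0 0 22.9 5.8 28.3 1

0 -6.0 0 25.8 5.8 25.7 1;
0 -6.0 0 28.3 5.8 22.9 1;
0 -6.0 0 30.6 5.8 19.8 1;
0 -6.0 0 32.5 5.8 16.5 1;
0 -2.7 0 34.0 5.8 13.0 1
```

```bash
python3 -m jog '0 -6 0 -24 -9 29 1;0 -6 0 -21 -9 31 1;0 -6 0 -18 -9 33 1;0 -6 0 -14 -9 35 1;0 -6 0 -10 -9 36 1'; python3 -c "
from h import *
from bench import r
st(r.get_obs())"
```

```text
clock: 1.72
tcp_pos: [0.3371, -0.462, 0.2372]
orientation: [-1.507, 0.523, -0.523]
contact_force: [1.1, -0.6, 0.6]
grip_width: 0.0857
t 1.72 tcp [ 0.3371 -0.462   0.2372] xyaw -38.3 y [ 0. -0. -1.] F [ 1.1 -0.6  0.6] w 0.0857 q [ 0.95  0.27 -0.15  1.75  0.04  1.12  0.12]
```

```bash
python3 -m jog '0 -6 0 -6.5 -9 37 1;0 -6 0 -2.6 -9 37.5 1;0 -6 0 1.3 -9 37.5 1;0 -6 0 5 -9 37 1;0 -6 0 9 -9 36.5 1' && python3 -m jog '0 -6 0 13 -9 35 1;0 -6 0 16.5 -9 33.5 1;0 -6 0 20 -9 32 1;0 -6 0 2 6 36.5 1;0 -6 0 5.5 6 36 1' && python3 -m jog '0 -6 0 9.5 6 35 1;0 -6 0 13 6 34 1;0 -6 0 16.5 6 32.5 1;0 -6 0 20 6 30.5 1;0 -6 0 23 6 28.5 1'; python3 -c "
from h import *
from bench import r
o=r.get_obs();st(o);plan(o,[.4317,.2343,.200],tgt(78.1),1)"
```

```text
clock: 2.13
tcp_pos: [0.4265, -0.2972, 0.2824]
orientation: [-1.568, 0.113, -0.114]
contact_force: [0.5, -0.8, 0.3]
grip_width: 0.0856
clock: 2.55
tcp_pos: [0.4732, -0.1258, 0.2974]
orientation: [-1.551, -0.3, 0.296]
contact_force: [0.1, 0.2, -0.4]
grip_width: 0.0856
clock: 2.97
tcp_pos: [0.4512, 0.0548, 0.2667]
orientation: [-1.455, -0.705, 0.704]
contact_force: [-0.1, 0.4, -0.5]
grip_width: 0.0854
t 2.97 tcp [0.4512 0.0548 0.2667] xyaw 51.69 y [ 0.001 -0.001 -1.   ] F [-0.1  0.4 -0.5] w 0.0854 q [ 0.42  0.09 -0.71  1.92  0.06  1.15  0.59]
rel rotvec deg [  0.07 -26.41  -0.  ] trans tool mm [128.7  66.6 126.7]
```

```bash
python3 -m jog '0 -5.3 0 25.8 13.3 25.3 1;0 -5.3 0 28 13.3 22.8 1;0 -5.3 0 30 13.3 20.1 1;0 -5.3 0 31.7 13.3 17.3 1;0 -5.2 0 33.2 13.3 14.3 1';python3 -m jog '0 0 0 0 0 0 1;0 0 0 0 0 0 1;0 0 0 0 0 0 1;0 0 0 0 0 0 1;0 0 0 0 0 0 1'; python3 - <<'E'
from h import *
from bench import r,imaging
o=r.get_obs();st(o);plan(o,[.4317,.2343,.107],tgt(78.1),1)
f=imaging.grab_frame('side');cv2.imwrite('pics/side2.png',cv2.resize(f['color'][200:340,180:320,::-1],(560,560),interpolation=cv2.INTER_CUBIC))
E
```

```text
clock: 3.38
tcp_pos: [0.433, 0.2344, 0.1999]
orientation: [-1.302, -1.055, 1.053]
contact_force: [0.0, -0.4, 0.6]
grip_width: 0.0854
clock: 3.8
tcp_pos: [0.4339, 0.2316, 0.2005]
orientation: [-1.305, -1.049, 1.049]
contact_force: [0.4, -0.2, 0.4]
grip_width: 0.0857
t 3.8 tcp [0.4339 0.2316 0.2005] xyaw 77.64 y [ 0.001 -0.001 -1.   ] F [ 0.4 -0.2  0.4] w 0.0857 q [ 0.14  0.27 -0.87  1.93  0.24  1.05  0.51]
rel rotvec deg [ 0.06 -0.46 -0.02] trans tool mm [ 2.2 93.5  2.9]
```

View pics/side2.png

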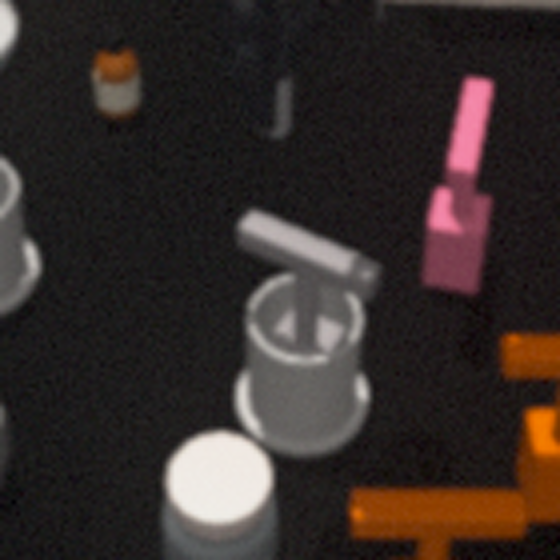

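```bash
python3 -m jog '0 -0.5 0 2 18 3 1;0 0 0 0 19 0 1;0 0 0 0 19 0 1;0 0 0 0 19 0 1;0 0 0 0 18.5 0 1';python3 -m jog '0 0 0 0 0 0 1;0 0 0 0 0 0 1;0 0 0 0 0 0 0;0 0 0 0 0 0 0;0 0 0 0 0 0 0' 70;python3 -m jog '0 0 0 0 0 0 0;0 0 0 0 0 0 0;0 0 0 0 0 0 0;0 0 0 0 0 0 0;0 0 0 0 0 0 0'; python3 - <<'E'
from h import *
from bench import r,imaging
o=r.get_obs();st(o)
f=imaging.grab_frame('side');cv2.imwrite('pics/side3.png',cv2.resize(f['color'][200:340,180:320,::-1],(560,560),interpolation=cv2.INTER_CUBIC))
E
```

```text
clock: 4.27
tcp_pos: [0.4313, 0.2346, 0.1061]
orientation: [-1.301, -1.057, 1.056]
contact_force: [0.3, -1.1, -0.2]
grip_width: 0.0854
clock: 4.68
tcp_pos: [0.4315, 0.2359, 0.1078]
orientation: [-1.3, -1.059, 1.056]
contact_force: [0.3, -0.3, 0.9]
grip_width: 0.0518
clock: 5.1
tcp_pos: [0.4306, 0.2356, 0.1066]
orientation: [-1.299, -1.058, 1.058]
contact_force: [-0.9, -0.0, 0.5]
grip_width: -0.0
t 5.1 tcp [0.4306 0.2356 0.1066] xyaw 78.32 y [ 0. -0. -1.] F [-0.9 -0.   0.5] w -0.0 q [ 0.05  0.4  -0.82  2.03  0.38  0.87  0.39]
```

View pics/side3.png

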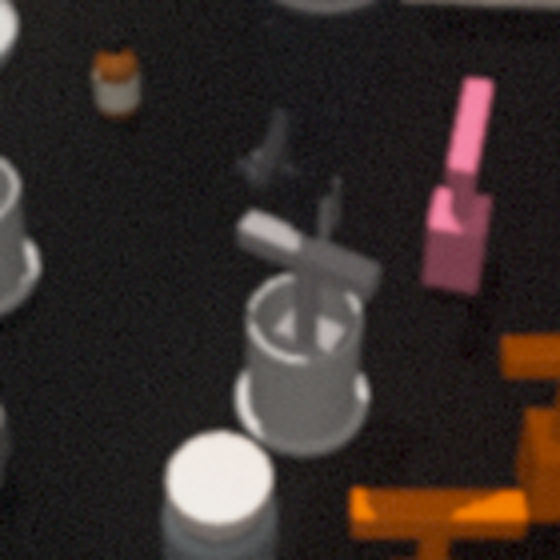

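```bash
python3 - <<'E'
from h import *
from bench import r,imaging
o=r.get_obs();st(o)
f=imaging.grab_frame('side');g=imaging.grab_frame('top');np.savez('s3.npz',**f);np.savez('t3.npz',**g)
up=lambda im:cv2.resize(im[:,:,::-1],(400,400),interpolation=cv2.INTER_CUBIC)
p=proj(f,o['tcp_pos'])[0];q=proj(g,o['tcp_pos'])[0];print(p,q)
f['color'][int(p[1]),int(p[0])]=[255,0,0];g['color'][int(q[1]),int(q[0])]=[255,0,0]
cv2.imwrite('pics/b3.png',np.hstack([up(f['color'][190:310,200:320]),up(g['color'][150:270,100:220])]))
for n,k in(('s',f),('t',g)):
    W=cloud(k).reshape(-1,3)
    q=W[(W[:,2]>.085)&(W[:,2]<.3)&(np.hypot(W[:,0]-.43,W[:,1]-.2)<.12)]
    for lo in np.arange(.09,.3,.02):
        k=q[(q[:,2]>lo)&(q[:,2]<lo+.02)]
        if len(k): print(n,lo.round(2),len(k),k.min(0).round(3),k.max(0).round(3),k.mean(0).round(3))
E
```

```text
t 5.15 tcp [0.4306 0.2356 0.1066] xyaw 78.32 y [ 0. -0. -1.] F [ 0.5  0.4 -0.3] w -0.0 q [ 0.05  0.4  -0.82  2.03  0.38  0.87  0.39]
[257.34185802 270.4189517 ] [153.3987885  217.57514759]
s 0.09 35 [0.426 0.235 0.092] [0.437 0.242 0.109] [0.431 0.239 0.1  ]
s 0.11 216 [0.36  0.094 0.11 ] [0.472 0.251 0.13 ] [0.401 0.188 0.125]
s 0.13 284 [0.363 0.095 0.13 ] [0.472 0.251 0.15 ] [0.423 0.223 0.134]
s 0.15 65 [0.418 0.231 0.151] [0.439 0.25  0.17 ] [0.427 0.243 0.162]
s 0.17 40 [0.418 0.23  0.17 ] [0.439 0.249 0.19 ] [0.424 0.242 0.178]
s 0.19 102 [0.411 0.197 0.191] [0.449 0.275 0.21 ] [0.423 0.242 0.2  ]
s 0.21 148 [0.408 0.187 0.21 ] [0.442 0.29  0.23 ] [0.421 0.244 0.22 ]
s 0.23 256 [0.408 0.219 0.23 ] [0.455 0.296 0.25 ] [0.431 0.27  0.24 ]
s 0.25 163 [0.41  0.232 0.25 ] [0.448 0.281 0.27 ] [0.431 0.267 0.258]
s 0.27 219 [0.392 0.235 0.27 ] [0.462 0.273 0.29 ] [0.425 0.264 0.282]
s 0.29 169 [0.393 0.23  0.29 ] [0.462 0.273 0.3  ] [0.422 0.263 0.295]
t 0.11 7 [0.377 0.095 0.12 ] [0.467 0.222 0.128] [0.427 0.168 0.125]
t 0.13 10 [0.377 0.1   0.13 ] [0.47  0.232 0.136] [0.458 0.212 0.134]
```

View pics/b3.png

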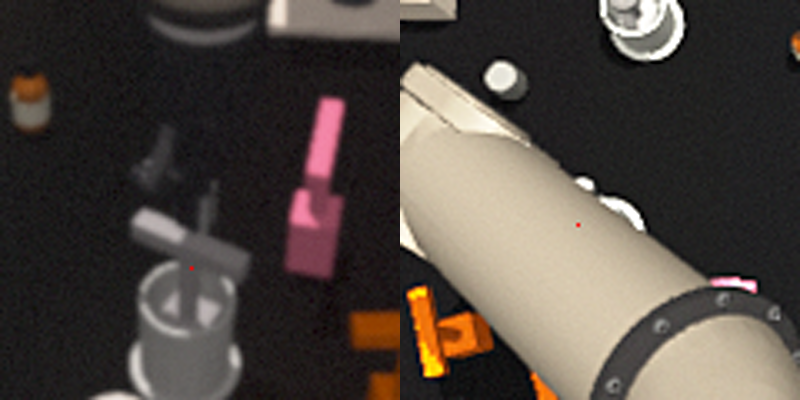

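```bash
python3 - <<'E'
from h import *
f=load('s3.npz');W=cloud(f)
sub=W[232:262:1,236:272:1]
print('z mm'); 
for i in range(225,262,2): print(i,' '.join('%4d'%(W[i,j,2]*1000) for j in range(236,276,2)))
print('y mm')
for i in range(225,262,2): print(i,' '.join('%4d'%(W[i,j,1]*1000) for j in range(236,276,2)))
im=cv2.resize(np.clip(f['color'][200:280,215:295,::-1].astype(float)*2.5,0,255).astype(np.uint8),(600,600),interpolation=cv2.INTER_CUBIC)
cv2.imwrite('pics/b4.png',im)
E
```

```text
z mm
225    2    1    0    2    2  261  266  268  269  270  269  265  258  253  253  239  240  241  217    2
227    3    0    0    2    3  258  262  260  264  267  264  261  253  253  254  251  235  229  211    0Traceback (most recent call last):
  File "<stdin>", line 5, in <module>
  File "<stdin>", line 5, in <genexpr>
ValueError: cannot convert float NaN to integer
```

```bash
python3 - <<'E'
from h import *
f=load('s3.npz');W=np.nan_to_num(cloud(f))
for a,n in((2,'z'),(1,'y')):
  print(n)
  for i in range(231,268,3): print(i,' '.join('%4d'%(W[i,j,a]*1000) for j in range(236,276,2)))
im=cv2.resize(np.clip(f['color'][200:280,215:295,::-1].astype(float)*2.5,0,255).astype(np.uint8),(600,600),interpolation=cv2.INTER_CUBIC)
cv2.imwrite('pics/b4.png',im)
E
```

```text
z
231    2    2    0    1    2  253  253  254  258  258  255  249  241  245  246  223  227  218    1    3
234    0    1    0    3    2    1  250  250  251  252  248  241  234  239  232  218  217  200    2    2
237    2    1    1    1    0  245  247  246  216  228  234  230  224  227  223  205    1    1    1   -1
240    2    0  242  242  242  241  243  240  233  199  212  214  217  218  215  195    2    0    1    6
243    1    1  237  236  239  241  240  240  239  233  198  199  205  203  191    3    3    0    0    3
246    0    1    2    0  233  236  238  238  235  224  217  195  198  197  183    0    0    4    1    2
249    2    2    0    1    3    0    2  230  223  216  208  200  181  182  173    1    0    1    1   -1
252    2    3    2    1   -1    2    1    0    2  172  200  177  171  173  163    0    0    3    2    0
255    0    2    0  135  134  134  136  136    2  163  165  169  163  162  154    2    1    0    1    1
258    2    0  129  132  134  136  136  135  135  135  156  160  154  153    0    3    3    1    1    3
261    1    1    1  124  125  128  133  131  133  136  136
[... 907 characters left out ...]
8   84   84  293  286  278  270  261  242  242  232   68   65   65   63   59
252  105  103  101   98   94   96   94   91   91  246  270  248  241  241  231   78   76   78   74   72
255  113  113  109  228  226  224  225  224  102  246  246  248  241  239  231   90   87   84   84   83
258  124  121  233  234  234  235  233  231  230  228  246  248  242  240   99  101  100   96   94   94
261  134  132  130  235  235  236  239  236  236  237  236  233  232  233  231  109  107  108  104  103
264  143  140  138  138  138  134  237  237  239  241  242  241  240  240  237  237  235  235  116  113
267  155  153  150  149  146  145  145  141  141  240  243  243  244  245  245  244  244  241  241  238
```

View pics/b4.png

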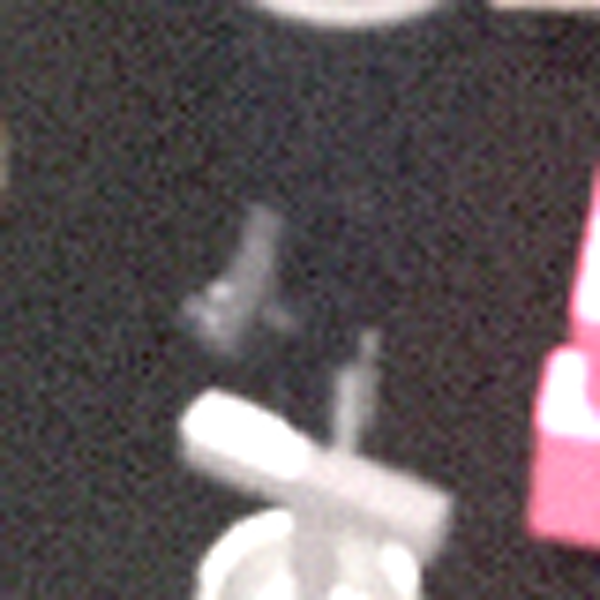

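The fingers shut on nothing. The side view shows the closed fingertips at about (341,450) in the enlarged crop, just above the bar. They are at z≈0.148 by depth, while the reported TCP is 0.107. So the real tips sit about 40 mm higher than reported. I'll reopen and re-measure before going down further.

```bash
python3 -m jog '0 0 0 0 0 0 1;0 0 0 0 0 0 1;0 0 0 0 0 0 1;0 0 0 0 0 0 1;0 0 0 0 0 0 1'; python3 -m jog '0 0 0 0 0 0 1;0 0 0 0 0 0 1;0 0 0 0 0 0 1;0 0 0 0 0 0 1;0 0 0 0 0 0 1';python3 - <<'E'
from h import *
from bench import r,imaging
o=r.get_obs();st(o)
f=imaging.grab_frame('side');np.savez('s4.npz',**f)
W=np.nan_to_num(cloud(f))
m=(W[...,2]>.139)&(W[...,2]<.25)&(np.hypot(W[...,0]-.43,W[...,1]-.235)<.075)
q=W[m]; R=tgt(78.3).as_matrix(); l=(q-o['tcp_pos'])@R
for lo in np.arange(-.07,.07,.01):
    k=l[(l[:,0]>lo)&(l[:,0]<lo+.01)]; 
    if len(k): print('jaw',lo.round(3),len(k),'minz',(o['tcp_pos'][2]-np.sort(k[:,1])[::-1][:4]).round(4),'across',k[:,2].min().round(3),k[:,2].max().round(3))
im=cv2.resize(np.clip(f['color'][190:290,200:310,::-1].astype(float)*2.5,0,255).astype(np.uint8),(660,600),interpolation=cv2.INTER_CUBIC)
cv2.imwrite('pics/b5.png',im)
# also start frame
f=load('side1.npz');W=np.nan_to_num(cloud(f)); q=W[(W[...,2]>.15)&(W[...,2]<.4)&(np.hypot(W[...,0]-.2465,W[...,1]+.628)<.08)]
l=(q-[.2465,-.6284,0])@tgt(-68.6).as_matrix()
for lo in np.arange(-.07,.07,.01):
    k=l[(l[:,0]>lo)&(l[:,0]<lo+.01)]; 
    if len(k): print('st',lo.round(3),len(k),'minz',(-np.sort(k[:,1])[::-1][:4]).round(4))
E
```

```text
clock: 5.67
tcp_pos: [0.4306, 0.2356, 0.1066]
orientation: [-1.299, -1.058, 1.058]
contact_force: [0.3, 0.2, 1.1]
grip_width: 0.0605
clock: 6.08
tcp_pos: [0.4306, 0.2356, 0.1066]
orientation: [-1.299, -1.058, 1.058]
contact_force: [-0.7, 0.1, -0.4]
grip_width: 0.0853
t 6.08 tcp [0.4306 0.2356 0.1066] xyaw 78.32 y [ 0. -0. -1.] F [-0.7  0.1 -0.4] w 0.0853 q [ 0.05  0.4  -0.82  2.03  0.38  0.87  0.39]
jaw -0.07 17 minz [0.2059 0.2091 0.21   0.2119] across 0.006 0.014
jaw -0.06 10 minz [0.1806 0.1836 0.1924 0.1939] across 0.007 0.014
jaw -0.05 127 minz [0.1617 0.1618 0.162  0.1621] across -0.01 0.013
jaw -0.04 13 minz [0.218  0.2215 0.2216 0.2219] across 0.007 0.018
jaw -0.03 7 minz [0.2253 0.2291 0.2312 0.2319] across 0.012 0.017
jaw -0.02 19 minz [0.2193 0.2224 0.2273 0.2293] across 0.009 0.02
jaw -0.01 7 minz [0.2388 0.2396 0.244  0.245 ] across 0.01 0.019
jaw 0.0 3 minz [0.2457 0.247  0.249 ] across 0.011 0.02
jaw 0.01 18 minz [0.2325 0.235  0.2367 0.2375] across -0.019 0.02
jaw 0.02 61 minz [0.2193 0.222  0.2235 0.2254] across -0.016 0.02
jaw 0.03 57 minz [0.2107 0.2148 0.2156 0.21
[... 273 characters left out ...]
oss -0.012 0.013
st -0.07 104 minz [0.2884 0.2913 0.2913 0.2914]
st -0.06 52 minz [0.2525 0.2532 0.2537 0.2538]
st -0.05 60 minz [0.2476 0.2477 0.2479 0.2481]
st -0.04 209 minz [0.294  0.3014 0.3043 0.305 ]
st -0.03 109 minz [0.3075 0.3088 0.3109 0.3134]
st -0.02 54 minz [0.3081 0.3219 0.3237 0.3271]
st -0.01 26 minz [0.3354 0.3402 0.3455 0.3484]
st 0.0 24 minz [0.308  0.3118 0.3144 0.3296]
st 0.01 19 minz [0.3077 0.312  0.3144 0.3173]
st 0.02 11 minz [0.3094 0.3097 0.3137 0.3149]
st 0.03 15 minz [0.2949 0.2984 0.2999 0.3042]
st 0.04 84 minz [0.2486 0.249  0.2491 0.2493]
st 0.05 15 minz [0.2945 0.2966 0.3241 0.3276]
st 0.06 27 minz [0.2931 0.2972 0.2979 0.2996]
st 0.07 2 minz [0.309  0.3238]
```

View pics/b5.png

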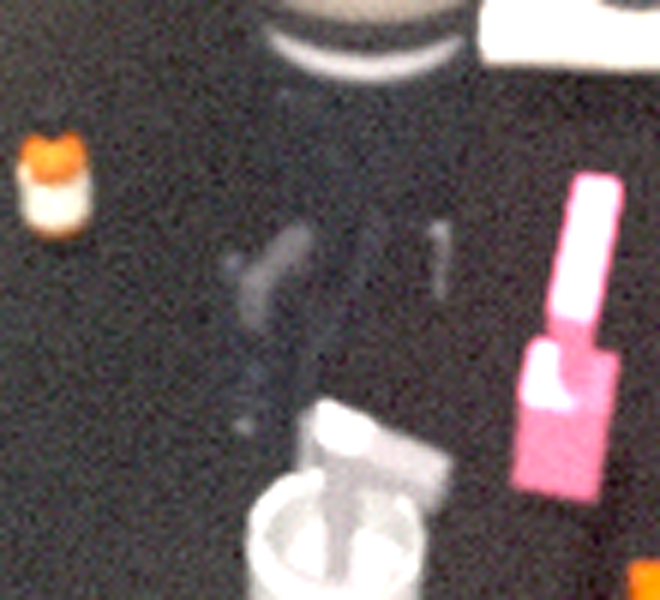

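Open tips measure z≈0.161, where the stated 13 mm setback would put them at 0.120. The start frame gives the same offset, so the real tips are about 41–42 mm higher than reported, centred sideways. I'll correct by going down 41 mm.

```bash
python3 -m jog '0 0 0 0 8 0 1;0 0 0 0 8 0 1;0 0 0 0 8 0 1;0 0 0 0 8 0 1;0 0 0 0 9 0 1'; python3 -m jog '0 0 0 0 0 0 1;0 0 0 0 0 0 0;0 0 0 0 0 0 0;0 0 0 0 0 0 0;0 0 0 0 0 0 0' 70;python3 -m jog '0 0 0 0 0 0 0;0 0 0 0 0 0 0;0 0 0 0 0 0 0;0 0 0 0 0 0 0;0 0 0 0 0 0 0';python3 - <<'E'
from h import *
from bench import r,imaging
o=r.get_obs();st(o)
f=imaging.grab_frame('side');np.savez('s5.npz',**f)
im=cv2.resize(np.clip(f['color'][190:290,200:310,::-1].astype(float)*2.5,0,255).astype(np.uint8),(660,600),interpolation=cv2.INTER_CUBIC)
cv2.imwrite('pics/b6.png',im)
E
```

```text
clock: 6.55
tcp_pos: [0.4304, 0.2355, 0.0645]
orientation: [-1.299, -1.057, 1.058]
contact_force: [0.2, 0.6, 0.2]
grip_width: 0.0854
clock: 6.97
tcp_pos: [0.4309, 0.2358, 0.066]
orientation: [-1.299, -1.058, 1.057]
contact_force: [-0.4, -0.5, 1.0]
grip_width: 0.0389
clock: 7.38
tcp_pos: [0.431, 0.2359, 0.066]
orientation: [-1.299, -1.058, 1.057]
contact_force: [-0.3, -0.7, 5.4]
grip_width: 0.0147
t 7.38 tcp [0.431  0.2359 0.066 ] xyaw 78.32 y [ 0.001  0.    -1.   ] F [-0.3 -0.7  5.4] w 0.0147 q [ 0.01  0.46 -0.77  2.06  0.45  0.79  0.33]
```

View pics/b6.png

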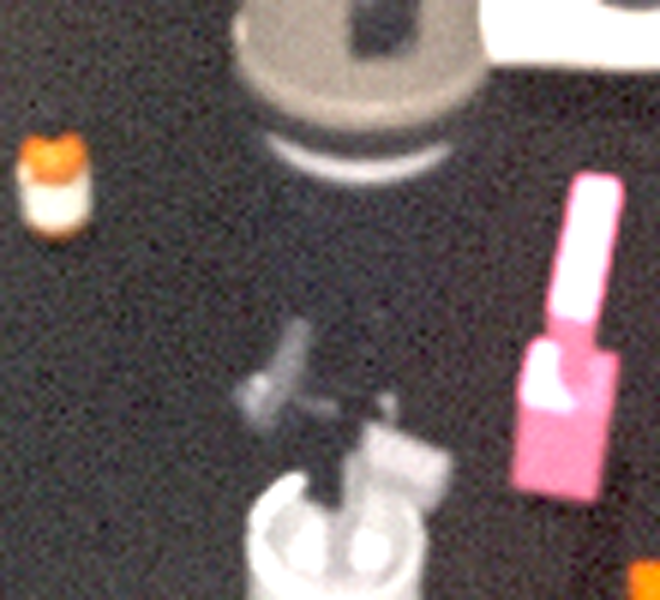

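Gripped: width 14.7 mm, with the front finger covering the bar at about (330,430) in the crop. Lifting straight up 150 mm.

```bash
python3 -m jog '0 0 0 0 -15 0 0;0 0 0 0 -30 0 0;0 0 0 0 -35 0 0;0 0 0 0 -35 0 0;0 0 0 0 -35 0 0'; python3 -m jog '0 0 0 0 0 0 0;0 0 0 0 0 0 0;0 0 0 0 0 0 0;0 0 0 0 0 0 0;0 0 0 0 0 0 0';python3 - <<'E'
from h import *
from bench import r,imaging
o=r.get_obs();st(o)
f=imaging.grab_frame('side');np.savez('s6.npz',**f)
im=cv2.resize(np.clip(f['color'][150:290,200:310,::-1].astype(float)*2.5,0,255).astype(np.uint8),(471,600),interpolation=cv2.INTER_CUBIC)
cv2.imwrite('pics/b7.png',im)
W=np.nan_to_num(cloud(f)); q=W[(W[...,2]>.09)&(W[...,2]<.29)&(np.hypot(W[...,0]-.43,W[...,1]-.235)<.06)]
for lo in np.arange(.14,.29,.01):
    k=q[(q[:,2]>lo)&(q[:,2]<lo+.01)]
    if len(k): print(lo.round(2),len(k),k.min(0).round(3),k.max(0).round(3))
# pink heights
W=cloud(load('side1.npz')).reshape(-1,3);C=load('side1.npz')['color'].reshape(-1,3)
k=W[(C[:,0]>C[:,1]*1.5)&(C[:,2]>C[:,1]*1.2)&(W[:,2]>.02)&(W[:,2]<.2)];print('pink',k.min(0).round(3),k.max(0).round(3))
E
```

```text
clock: 7.85
tcp_pos: [0.4296, 0.235, 0.2163]
orientation: [-1.298, -1.056, 1.06]
contact_force: [1.6, -0.8, -2.6]
grip_width: 0.0151
clock: 8.27
tcp_pos: [0.4296, 0.2348, 0.2139]
orientation: [-1.298, -1.055, 1.06]
contact_force: [0.2, 1.0, -1.2]
grip_width: 0.015
t 8.27 tcp [0.4296 0.2348 0.2139] xyaw 78.33 y [-0.003 -0.001 -1.   ] F [ 0.2  1.  -1.2] w 0.015 q [ 0.15  0.26 -0.89  1.91  0.22  1.08  0.53]
0.15 36 [0.411 0.22  0.155] [0.449 0.254 0.16 ]
0.16 69 [0.411 0.219 0.16 ] [0.449 0.254 0.17 ]
0.17 78 [0.411 0.221 0.17 ] [0.45  0.254 0.18 ]
0.18 72 [0.411 0.221 0.18 ] [0.45  0.253 0.19 ]
0.19 78 [0.411 0.223 0.19 ] [0.45  0.254 0.2  ]
0.2 201 [0.411 0.215 0.2  ] [0.45  0.254 0.21 ]
0.21 26 [0.424 0.232 0.211] [0.436 0.241 0.22 ]
0.22 26 [0.424 0.233 0.22 ] [0.436 0.242 0.23 ]
0.23 28 [0.425 0.233 0.23 ] [0.437 0.242 0.24 ]
0.24 14 [0.424 0.235 0.241] [0.437 0.241 0.246]
0.25 9 [0.421 0.243 0.254] [0.44  0.25  0.259]
0.26 55 [0.393 0.231 0.261] [0.47  0.255 0.27 ]
0.27 135 [0.391 0.222 0.27 ] [0.469 0.256 0.28 ]
0.28 155 [0.392 0.222 0.28 ] [0.469 0.257 0.29 ]
pink [0.352 0.067 0.02 ] [0.388 0.147 0.13 ]
```

View pics/b7.png

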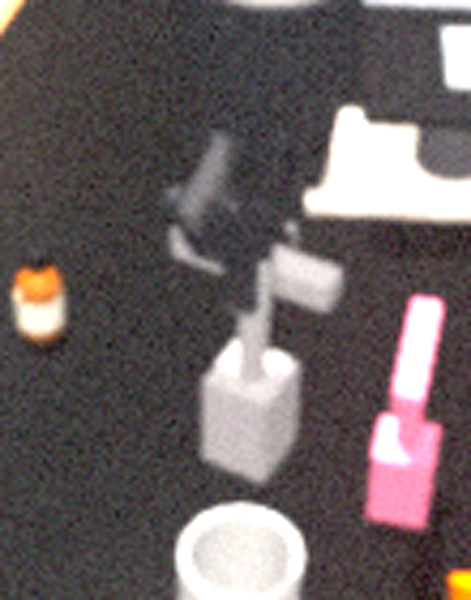

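Handle is out and upright, socket at about (250,410) in the crop and clear above the holder. Carrying it to above the spindle at the same yaw.

```bash
python3 -m jog '0 0 0 -13 0 -6 0;0 0 0 -26 0 -12.5 0;0 0 0 -30 0 -14.3 0;0 0 0 -30 0 -14.3 0;0 0 0 -30 0 -14.3 0' && python3 -m jog '0 0 0 -30 0 -14.3 0;0 0 0 -30 0 -14.3 0;0 0 0 -30 0 -14.3 0;0 0 0 -30 0 -14.3 0;0 0 0 -30 0 -14.3 0' && python3 -m jog '0 0 0 -30 0 -14.3 0;0 0 0 -30 0 -14.3 0;0 0 0 -27 0 -13 0;0 0 0 -18 0 -8.5 0;0 0 0 -13 0 -6 0'; python3 -m jog '0 0 0 0 0 0 0;0 0 0 0 0 0 0;0 0 0 0 0 0 0;0 0 0 0 0 0 0;0 0 0 0 0 0 0';python3 - <<'E'
from h import *
from bench import r,imaging
o=r.get_obs();st(o)
for n in('side','top'):
    f=imaging.grab_frame(n);np.savez(n+'7.npz',**f)
    W=np.nan_to_num(cloud(f)); q=W[(W[...,2]>.125)&(W[...,2]<.29)&(np.hypot(W[...,0]-.5345,W[...,1]+.193)<.06)]
    for lo in np.arange(.13,.29,.01):
        k=q[(q[:,2]>lo)&(q[:,2]<lo+.01)]
        if len(k): print(n,lo.round(2),len(k),k.min(0).round(3),k.max(0).round(3))
    k=q[(q[:,2]>.155)&(q[:,2]<.205)]
    if len(k)>8: print(n,'rect',cv2.minAreaRect((k[:,:2]*1000).astype(np.float32)))
    p=proj(f,[.534,-.193,.14])[0].astype(int)
    im=f['color'][max(p[1]-60,0):p[1]+60,p[0]-60:p[0]+60,::-1]
    cv2.imwrite(f'pics/{n}7.png',cv2.resize(np.clip(im.astype(float)*1.8,0,255).astype(np.uint8),(500,500*im.shape[0]//120)))
E
```

```text
clock: 8.73
tcp_pos: [0.4642, 0.0954, 0.2148]
orientation: [-1.298, -1.057, 1.059]
contact_force: [0.6, 0.4, -2.3]
grip_width: 0.015
clock: 9.15
tcp_pos: [0.5039, -0.0662, 0.2148]
orientation: [-1.298, -1.057, 1.058]
contact_force: [0.6, 0.4, -2.1]
grip_width: 0.0149
clock: 9.57
tcp_pos: [0.5349, -0.1942, 0.2142]
orientation: [-1.298, -1.054, 1.056]
contact_force: [0.6, 0.7, -1.3]
grip_width: 0.0148
clock: 9.98
tcp_pos: [0.5353, -0.1899, 0.2158]
orientation: [-1.298, -1.06, 1.059]
contact_force: [-0.1, 0.2, -2.3]
grip_width: 0.0149
t 9.98 tcp [ 0.5353 -0.1899  0.2158] xyaw 78.45 y [ 0.  0. -1.] F [-0.1  0.2 -2.3] w 0.0149 q [ 0.75  0.35 -0.65  1.75  0.23  1.12  1.4 ]
side 0.15 11 [ 0.517 -0.204  0.158] [ 0.551 -0.171  0.16 ]
side 0.16 40 [ 0.516 -0.203  0.16 ] [ 0.553 -0.17   0.17 ]
side 0.17 44 [ 0.516 -0.201  0.17 ] [ 0.554 -0.171  0.18 ]
side 0.18 46 [ 0.516 -0.2    0.18 ] [ 0.555 -0.171  0.19 ]
side 0.19 46 [ 0.518 -0.201  0.191] [ 0.555 -0.171  0.2  ]
side 0.2 76 [ 0.516 -0.208  0.2  ] [ 0.555 -0.171  0.21 ]
side 0.21 28 [ 0.52  -0.201  0.21 ] [ 0.555 -0.174  0.219]
side 0.22 14
[... 555 characters left out ...]
 -0.175  0.16 ]
top 0.16 13 [ 0.515 -0.204  0.16 ] [ 0.552 -0.172  0.169]
top 0.17 6 [ 0.52  -0.186  0.173] [ 0.546 -0.174  0.177]
top 0.18 5 [ 0.52  -0.181  0.182] [ 0.541 -0.172  0.189]
top 0.19 5 [ 0.519 -0.184  0.191] [ 0.552 -0.175  0.198]
top 0.2 35 [ 0.516 -0.205  0.201] [ 0.547 -0.173  0.21 ]
top 0.21 5 [ 0.521 -0.204  0.21 ] [ 0.536 -0.176  0.218]
top 0.22 1 [ 0.533 -0.186  0.222] [ 0.533 -0.186  0.222]
top 0.26 4 [ 0.518 -0.18   0.265] [ 0.53  -0.172  0.27 ]
top 0.27 12 [ 0.496 -0.19   0.271] [ 0.53  -0.174  0.279]
top 0.28 58 [ 0.497 -0.194  0.28 ] [ 0.528 -0.178  0.287]
top rect ((533.5330810546875, -191.05995178222656), (33.599666595458984, 31.222858428955078), 78.4388198852539)
```

View pics/side7.png

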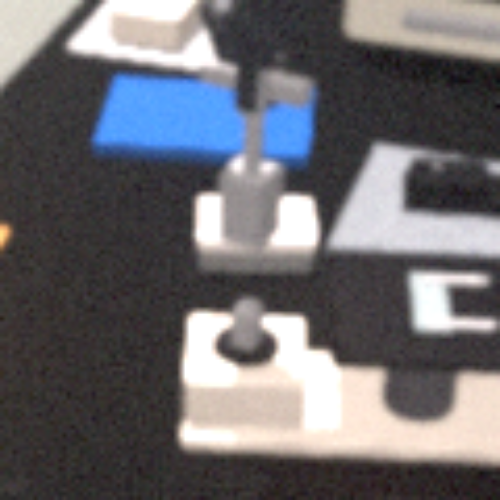

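View pics/top7.png

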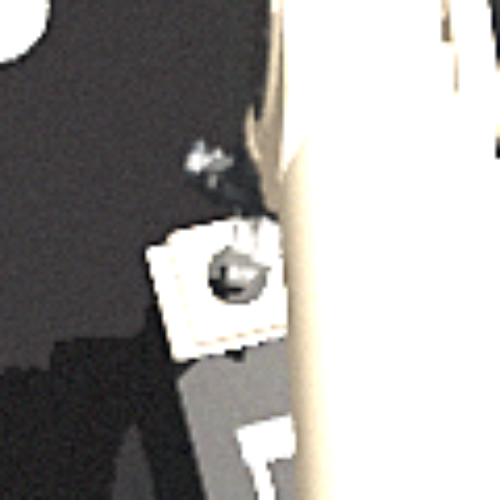

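Side view: the socket hangs at about (250,205), directly above the spindle at (247,318). Next I fit both squares in the same camera data to get the offset and the yaw.

```bash
python3 - <<'E'
from h import *
from scipy.optimize import least_squares
def fit(p,h,x0,name):
    def e(v):
        a=np.radians(v[2]);d=(p-v[:2])@np.array([[np.cos(a),-np.sin(a)],[np.sin(a),np.cos(a)]])
        return np.abs(d).max(1)-h
    best=min((least_squares(e,[*x0,y],loss='soft_l1',f_scale=.7) for y in range(-45,45,10)),key=lambda s:s.cost)
    print(name,len(p),best.x.round(2),'yaw mod90',((best.x[2]+45)%90-45).round(1),'rms',np.sqrt((e(best.x)**2).mean()).round(2))
for n in('side','top'):
    W=cloud(load(n+'7.npz')).reshape(-1,3)*1000
    k=W[(W[:,2]>162)&(W[:,2]<204)&(np.hypot(W[:,0]-535,W[:,1]+191)<27)]
    fit(k[:,:2],17,[535,-191],n+' socket')
    k=W[(W[:,2]>222)&(W[:,2]<255)&(np.hypot(W[:,0]-535,W[:,1]+191)<12)]; print('stem mean',k.mean(0).round(1),len(k))
    for g in('1','7'):
        W=cloud(load(n+g+'.npz')).reshape(-1,3)*1000
        k=W[(W[:,2]>65)&(W[:,2]<86.5)&(np.hypot(W[:,0]-534.5,W[:,1]+193)<16)]
        if len(k)>5: fit(k[:,:2],9.5,[534.5,-193],n+g+' spindle')
        k=W[(W[:,2]>94.5)&(W[:,2]<99)&(np.hypot(W[:,0]-534.5,W[:,1]+193)<16)]; print('top',k.mean(0).round(1),len(k))
# side stem in grip: lower vs upper for tilt
W=cloud(load('side7.npz')).reshape(-1,3)*1000
for lo,hi in((162,176),(176,190),(190,204)):
    k=W[(W[:,2]>lo)&(W[:,2]<hi)&(np.hypot(W[:,0]-535,W[:,1]+191)<27)]; print(lo,k[:,0].min().round(1),k[:,0].max().round(1),k[:,1].max().round(1),k.mean(0).round(1))
E
```

```text
side socket 188 [ 536.37 -191.82  -11.64] yaw mod90 -11.6 rms 1.36
stem mean [ 534.3 -186.8  237.4] 48
side1 spindle 45 [ 535.42 -193.88   -8.87] yaw mod90 -8.9 rms 0.44
top [ 535.2 -191.1   96.9] 11
side7 spindle 42 [ 534.5  -193.3     2.25] yaw mod90 2.2 rms 1.48
top [ 535.  -189.5   96.6] 11
top socket 29 [ 535.41 -191.9   -11.98] yaw mod90 -12.0 rms 0.57
stem mean [nan nan nan] 0
top1 spindle 11 [ 534.59 -193.12  -10.19] yaw mod90 -10.2 rms 0.11
top [ 534.2 -191.5   95.5] 8
top7 spindle 10 [ 534.68 -193.43   -6.9 ] yaw mod90 -6.9 rms 0.24
top [ 529.1 -191.7   96.5] 1
162 516.2 554.1 -170.1 [ 532.6 -179.1  169. ]
176 516.3 555.0 -170.9 [ 532.9 -179.6  183.1]
190 515.6 555.5 -171.3 [ 533.  -179.6  197.4]<stdin>:13: RuntimeWarning: Mean of empty slice.
  ret = um.true_divide(
```

```bash
python3 -m jog '0 -2 0 -1.8 8 0.5 0;0 0 0 0 15 0 0;0 0 0 0 15 0 0;0 0 0 0 10 0 0;0 0 0 0 4 0 0';python3 -m jog '0 0 0 0 0 0 0;0 0 0 0 0 0 0;0 0 0 0 0 0 0;0 0 0 0 0 0 0;0 0 0 0 0 0 0';python3 - <<'E'
from h import *
from bench import r,imaging
from scipy.optimize import least_squares
o=r.get_obs();st(o)
f=imaging.grab_frame('side');np.savez('side8.npz',**f)
g=imaging.grab_frame('top');np.savez('top8.npz',**g)
def fit(p,h,x0,name):
    def e(v):
        a=np.radians(v[2]);d=(p-v[:2])@np.array([[np.cos(a),-np.sin(a)],[np.sin(a),np.cos(a)]])
        return np.abs(d).max(1)-h
    best=min((least_squares(e,[*x0,y],loss='soft_l1',f_scale=.7) for y in range(-45,45,10)),key=lambda s:s.cost)
    print(name,len(p),best.x.round(2))
for n,k in(('s',f),('t',g)):
    W=cloud(k).reshape(-1,3)*1000
    k=W[(W[:,2]>110)&(W[:,2]<148)&(np.hypot(W[:,0]-535,W[:,1]+192)<27)]
    print(n,k.min(0).round(1),k.max(0).round(1)); fit(k[:,:2],17,[535,-192],n)
p=proj(f,[.534,-.193,.11])[0].astype(int)
im=f['color'][p[1]-35:p[1]+35,p[0]-35:p[0]+35,::-1]
cv2.imwrite('pics/side8.png',cv2.resize(np.clip(im.astype(float)*1.8,0,255).astype(np.uint8),(500,500),interpolation=cv2.INTER_CUBIC))
E
```

```text
clock: 10.5
tcp_pos: [0.5335, -0.1927, 0.1621]
orientation: [-1.282, -1.083, 1.085]
contact_force: [-0.5, -0.6, -1.3]
grip_width: 0.015
clock: 10.92
tcp_pos: [0.5349, -0.1933, 0.1643]
orientation: [-1.286, -1.084, 1.083]
contact_force: [-1.1, -0.2, -0.9]
grip_width: 0.015
t 10.92 tcp [ 0.5349 -0.1933  0.1643] xyaw 80.31 y [ 0.001 -0.    -1.   ] F [-1.1 -0.2 -0.9] w 0.015 q [ 0.74  0.4  -0.63  1.81  0.28  1.02  1.4 ]
s [ 516.1 -210.9  110.4] [ 554.6 -172.5  147.3]
s 150 [ 535.95 -195.39   -9.11]
t [ 518.4 -192.3  110.1] [ 551.2 -175.   144.1]
t 23 [ 535.18 -194.84   -9.95]
```

View pics/side8.png

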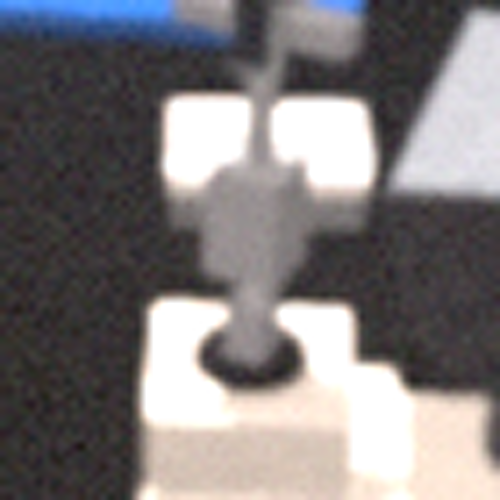

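Socket is just above the spindle tip (contact zone near (250,290)), yaw about −9.5° matching the spindle, with about 1.6 mm of sideways offset left. Correcting that and going down in stages.

```bash
python3 -m jog '0 0 0 1.3 2 0.7 0;0 0 0 0 5 0 0;0 0 0 0 5 0 0;0 0 0 0 5 0 0;0 0 0 0 5 0 0';python3 -m jog '0 0 0 0 3 0 0;0 0 0 0 0 0 0;0 0 0 0 0 0 0;0 0 0 0 0 0 0;0 0 0 0 0 0 0';python3 - <<'E'
from h import *
from bench import r,imaging
o=r.get_obs();st(o);print(o['moment'].round(2))
f=imaging.grab_frame('side')
W=cloud(f).reshape(-1,3)*1000
k=W[(W[:,2]>88)&(W[:,2]<115)&(np.hypot(W[:,0]-535,W[:,1]+192)<27)]
print(k.min(0).round(1),k.max(0).round(1))
p=proj(f,[.534,-.193,.11])[0].astype(int)
im=f['color'][p[1]-35:p[1]+35,p[0]-35:p[0]+35,::-1]
cv2.imwrite('pics/side9.png',cv2.resize(np.clip(im.astype(float)*1.8,0,255).astype(np.uint8),(500,500),interpolation=cv2.INTER_CUBIC))
E
```

```text
clock: 11.43
tcp_pos: [0.5337, -0.1917, 0.1408]
orientation: [-1.284, -1.083, 1.084]
contact_force: [-0.5, -0.7, -1.1]
grip_width: 0.0149
clock: 11.85
tcp_pos: [0.5343, -0.1918, 0.1389]
orientation: [-1.285, -1.084, 1.084]
contact_force: [0.5, -0.6, -2.0]
grip_width: 0.0149
t 11.85 tcp [ 0.5343 -0.1918  0.1389] xyaw 80.31 y [ 0.001 -0.    -1.   ] F [ 0.5 -0.6 -2. ] w 0.0149 q [ 0.72  0.43 -0.62  1.84  0.3   0.97  1.37]
[-0.   -0.01  0.02]
[ 516.  -209.9   88.1] [ 552.7 -169.5  114.7]
```

View pics/side9.png

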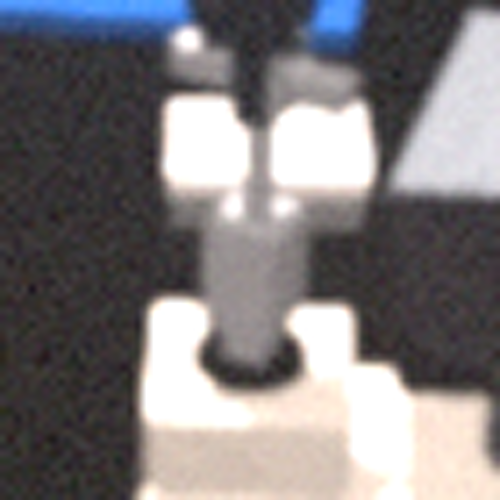

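The socket is over the spindle (mouth near (248,360), about 20 mm above the collar) and there's no resistance. Continuing down.

```bash
python3 -m jog '0 0 0 0 4 0 0;0 0 0 0 4 0 0;0 0 0 0 4 0 0;0 0 0 0 3 0 0;0 0 0 0 2 0 0';python3 -m jog '0 0 0 0 1 0 0;0 0 0 0 1 0 0;0 0 0 0 0 0 0;0 0 0 0 0 0 0;0 0 0 0 0 0 0';python3 - <<'E'
from h import *
from bench import r,imaging
o=r.get_obs();st(o);print(o['moment'].round(2))
E
```

```text
clock: 12.32
tcp_pos: [0.5336, -0.1917, 0.1209]
orientation: [-1.284, -1.083, 1.084]
contact_force: [0.8, -0.1, -1.1]
grip_width: 0.0151
clock: 12.73
tcp_pos: [0.5344, -0.1917, 0.1201]
orientation: [-1.285, -1.084, 1.083]
contact_force: [-0.1, 0.9, 2.0]
grip_width: 0.015
t 12.73 tcp [ 0.5344 -0.1917  0.1201] xyaw 80.32 y [ 0.001 -0.    -1.   ] F [-0.1  0.9  2. ] w 0.015 q [ 0.72  0.45 -0.62  1.85  0.32  0.94  1.36]
[ 0.09  0.12 -0.01]
```

```bash
python3 -m jog '0 0 0 0 1 0 0;0 0 0 0 0 0 0;0 0 0 0 0 0 0;0 0 0 0 0 0 0;0 0 0 0 0 0 0';python3 - <<'E'
from h import *
from bench import r,imaging
o=r.get_obs();st(o);print(o['moment'].round(2))
f=imaging.grab_frame('side')
W=cloud(f).reshape(-1,3)*1000
k=W[(W[:,2]>70)&(W[:,2]<105)&(np.hypot(W[:,0]-535,W[:,1]+192)<27)]
print(k.min(0).round(1),k.max(0).round(1))
k=W[(W[:,2]>105)&(W[:,2]<125)&(np.hypot(W[:,0]-535,W[:,1]+192)<21)]; print(np.histogram(k[:,2],bins=range(104,126,2)))
p=proj(f,[.534,-.193,.11])[0].astype(int)
im=f['color'][p[1]-35:p[1]+35,p[0]-35:p[0]+35,::-1]
cv2.imwrite('pics/side10.png',cv2.resize(np.clip(im.astype(float)*1.8,0,255).astype(np.uint8),(500,500),interpolation=cv2.INTER_CUBIC))
E
```

```text
clock: 13.15
tcp_pos: [0.5348, -0.1918, 0.12]
orientation: [-1.286, -1.085, 1.083]
contact_force: [-2.9, -0.0, 10.3]
grip_width: 0.0149
t 13.15 tcp [ 0.5348 -0.1918  0.12  ] xyaw 80.31 y [ 0.002 -0.001 -1.   ] F [-2.9 -0.  10.3] w 0.0149 q [ 0.71  0.45 -0.62  1.85  0.32  0.93  1.36]
[0.11 0.65 0.03]
[ 515.7 -207.2   70. ] [ 556.  -171.2  104.2]
(array([ 4,  6,  6,  8, 32, 18,  3,  3,  2,  4]), array([104, 106, 108, 110, 112, 114, 116, 118, 120, 122, 124]))
```

View pics/side10.png

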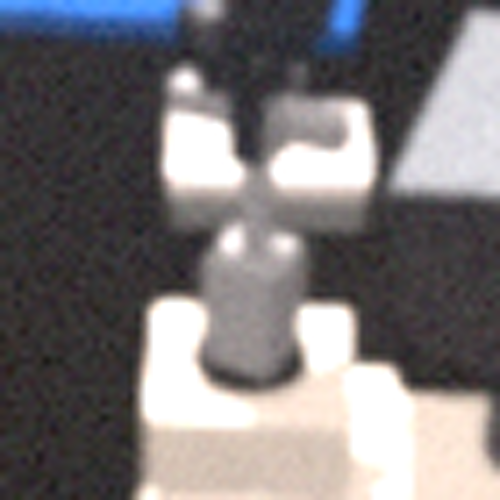

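Mouth is on the collar: shoulder at z≈0.113, contact force 10 N. Releasing, then backing up.

```bash
python3 -m jog '0 0 0 0 -0.5 0 0.1;0 0 0 0 0 0 0.25;0 0 0 0 0 0 0.5;0 0 0 0 0 0 0.8;0 0 0 0 0 0 1';python3 -m jog '0 0 0 0 0 0 1;0 0 0 0 0 0 1;0 0 0 0 0 0 1;0 0 0 0 0 0 1;0 0 0 0 0 0 1';python3 - <<'E'
from h import *
from bench import r,imaging
o=r.get_obs();st(o)
f=imaging.grab_frame('side')
p=proj(f,[.534,-.193,.13])[0].astype(int)
im=f['color'][p[1]-45:p[1]+45,p[0]-45:p[0]+45,::-1]
cv2.imwrite('pics/side11.png',cv2.resize(np.clip(im.astype(float)*1.8,0,255).astype(np.uint8),(500,500),interpolation=cv2.INTER_CUBIC))
E
```

```text
clock: 13.62
tcp_pos: [0.5338, -0.1918, 0.1188]
orientation: [-1.284, -1.084, 1.084]
contact_force: [0.1, 0.6, 0.5]
grip_width: 0.0571
clock: 14.03
tcp_pos: [0.534, -0.1917, 0.1191]
orientation: [-1.284, -1.084, 1.084]
contact_force: [-0.1, -0.1, -0.2]
grip_width: 0.0855
t 14.03 tcp [ 0.534  -0.1917  0.1191] xyaw 80.32 y [-0.  0. -1.] F [-0.1 -0.1 -0.2] w 0.0855 q [ 0.71  0.45 -0.61  1.85  0.32  0.93  1.36]
```

View pics/side11.png

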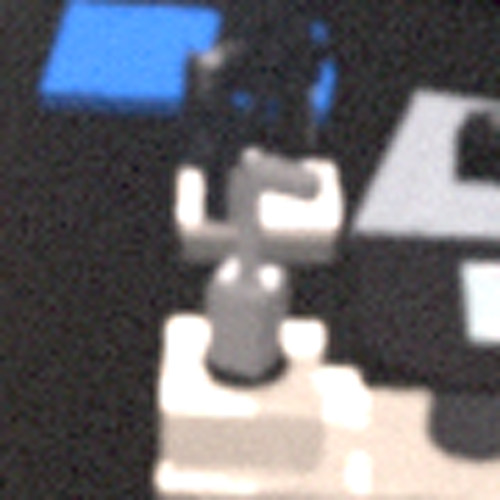

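Fingers are open and the handle stands on its own. Retracting straight up, then sideways so the top camera can see it.

```bash
python3 -m jog '0 0 0 0 -15 0 1;0 0 0 0 -30 0 1;0 0 0 0 -35 0 1;0 0 0 0 -35 0 1;0 0 0 0 -25 0 1' && python3 -m jog '0 0 0 20 0 0 1;0 0 0 35 0 0 1;0 0 0 35 0 0 1;0 0 0 35 0 0 1;0 0 0 35 0 0 1' && python3 -m jog '0 0 0 30 0 0 1;0 0 0 15 0 0 1;0 0 0 0 0 0 1;0 0 0 0 0 0 1;0 0 0 0 0 0 1';python3 - <<'E'
from h import *
from bench import r,imaging
from scipy.optimize import least_squares
o=r.get_obs();st(o)
def fit(p,h,x0,name):
    def e(v):
        a=np.radians(v[2]);d=(p-v[:2])@np.array([[np.cos(a),-np.sin(a)],[np.sin(a),np.cos(a)]])
        return np.abs(d).max(1)-h
    best=min((least_squares(e,[*x0,y],loss='soft_l1',f_scale=.7) for y in range(-45,45,10)),key=lambda s:s.cost)
    print(name,len(p),best.x.round(2))
ims=[]
for n in('side','top'):
    f=imaging.grab_frame(n); np.savez(n+'12.npz',**f)
    W=cloud(f).reshape(-1,3)*1000; near=np.hypot(W[:,0]-535,W[:,1]+192)
    k=W[(W[:,2]>68)&(W[:,2]<106)&(near<27)]; fit(k[:,:2],17,[535,-192],n+' socket')
    k=W[(W[:,2]>182)&(W[:,2]<196)&(near<60)]; print(n,'bar',len(k),cv2.minAreaRect(k[:,:2].astype(np.float32)),'top z',np.percentile(k[:,2],[50,90]).round(1))
    p=proj(f,[.534,-.193,.12])[0].astype(int)
    im=f['color'][p[1]-45:p[1]+45,p[0]-45:p[0]+45,::-1]
    ims.append(cv2.resize(im,(400,400),interpolation=cv2.INTER_CUBIC))
cv2.imwrite('pics/end.png',np.hstack(ims))
cv2.imwrite('pics/full.png',cv2.resize(np.load('side12.npz')['color'][:,:,::-1],(768,576)))
E
```

```text
clock: 14.5
tcp_pos: [0.5348, -0.1916, 0.2623]
orientation: [-1.287, -1.086, 1.083]
contact_force: [0.2, -0.2, 0.8]
grip_width: 0.085
clock: 14.92
tcp_pos: [0.5609, -0.0326, 0.2593]
orientation: [-1.285, -1.084, 1.083]
contact_force: [0.9, -0.3, 0.9]
grip_width: 0.0855
clock: 15.33
tcp_pos: [0.5684, 0.0088, 0.2589]
orientation: [-1.285, -1.082, 1.084]
contact_force: [-0.4, -0.4, -0.2]
grip_width: 0.0856
t 15.33 tcp [0.5684 0.0088 0.2589] xyaw 80.23 y [-0.    -0.001 -1.   ] F [-0.4 -0.4 -0.2] w 0.0856 q [ 0.46  0.33 -0.74  1.69  0.24  1.21  1.07]
side socket 148 [ 535.57 -193.94  -10.96]
side bar 123 ((535.3665771484375, -191.44952392578125), (20.378856658935547, 78.80917358398438), 78.25952911376953) top z [188.5 190.6]
top socket 17 [ 534.69 -193.17   80.28]
top bar 146 ((534.6431884765625, -193.0375213623047), (16.15709686279297, 79.93110656738281), 79.75775909423828) top z [187.1 189.5]
```

View pics/end.png

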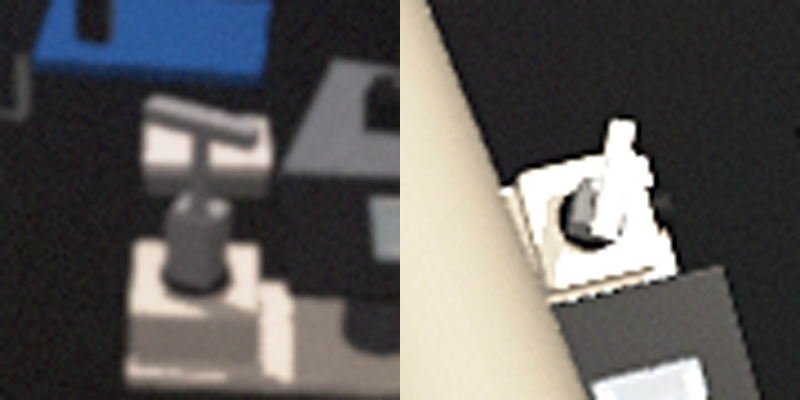

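View pics/full.png

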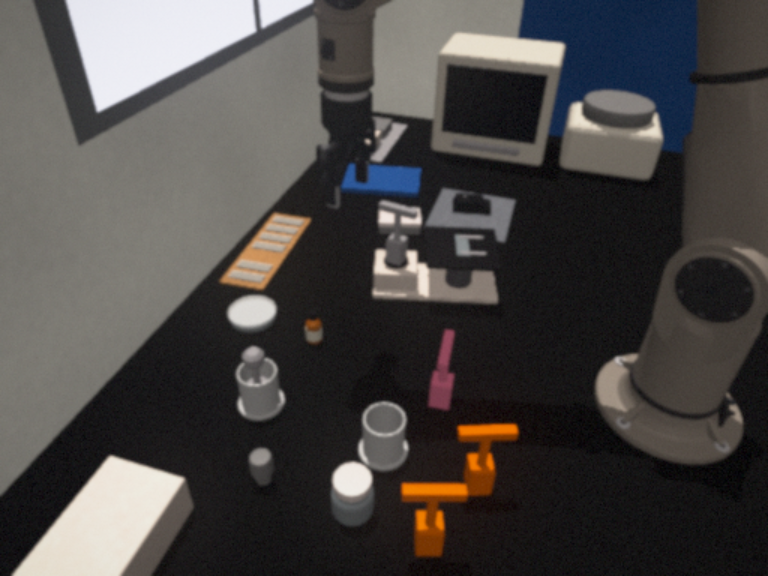

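The handle stands upright on the spindle ((398,235) in the full view). Its bar top is at z≈0.188, which is exactly right for fully home, and it's centred within about 1 mm. The holder is empty at (384,435), and nothing else appears to have moved. Handing in.

```bash
python3 -c "
from bench import r
print(r.hand_in())"
```

```text
the job is handed in; nothing more can be done
None
```

I pulled the grey steel T-handle out of its holder, carried it to the stage, turned it about 2° to match the spindle and lowered it until it met the collar. I then let go, moved the arm clear and handed the job in at about 15.4 s of the 40 s allowed; no verdict was reported.

**Last checks, after release:**
- **Height:** the top of the crossbar is at about 0.188 m, which is the value expected for fully home.
- **Position:** the fitted socket centre is within about 1 mm of the spindle axis in both cameras.
- **Alignment:** its yaw is −10 to −11°, against −9 to −10° for the spindle.
- **Contact:** the handle stood by itself and the contact force on the tool was about 0. I saw nothing else on the bench out of place in the side view, but did not measure the other objects.

**What failed or disagreed:**
- **First grasp missed:** the fingers shut just above the bar. Depth data showed the real fingertips about 41 mm higher than the reported tool position, so I reopened, went down by that amount, and the second grasp held.
- **Bar fit:** the side camera's bar fit was about 2 mm off sideways from the top camera's. That side fit came out too wide (20 mm for a 16 mm bar), so I relied on the socket fits and the top view.

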